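Fit the nozzle die to the clay extruder

TASK

Fit the nozzle die to the clay extruder: set the die flat in the mouth of the upright barrel, spout up, and let go of it; then put the steel ring over it and screw it on clockwise until it is hand-tight and clamps the die. The die is brittle, so do not press it hard or over-tighten the ring, and leave the other things on the bench where they are.

Things in the scene. Friction and masses are not known exactly. Their poses are not given: they have to be found in the camera images.
- barrel: The clay extruder's steel barrel, 50 mm thick, fixed upright in a steel bracket (clamps 67 mm wide, from 60 mm below the rim down; foot plate 150 x 120 mm); origin on its axis at bench level. Its top 18 mm is a neck, 44 mm in diameter
- mouth (a point): Centre of the barrel's mouth at rim height, 185 mm above the bench; z up. The mouth has a recess 39 mm wide for the die; in it, 3.5 to 6.5 mm below the rim (its height differs with wear and cannot be seen), lies a rubber sealing ring, which gives up to 1 mm, at 20 N per mm
- thread (a point): The thread on the neck; same point and frame as the mouth. Three equal ribs, 3 mm thick, 51.6 mm across, fall clockwise (seen from above) by 4.6 mm per radian; their high ends are 2 to 5 mm below the rim. The three gaps between them, 30 degrees wide, are centred at 0, 120 and 240 degrees from this frame's x axis about z
- die: Nozzle die, one piece of brittle grey plastic, 40 g, 31 mm high, spout up on the bench: round flange 37.2 mm in diameter, 9 mm thick, below; plain round spout, 20 mm in diameter, 22 mm long, above. Origin under its centre. Seated, it has 0.9 mm play all round, its flange stands 2.5 to 5.5 mm proud of the rim. It cracks at 40 N
- die_mid (a point): The die's centre: on its axis, 15.5 mm above its underside; z along the axis towards the spout. Seated it is about 10.5 mm (9 to 12) above the rim
- ring: Knurled steel screw ring, about 220 g, 62 mm outside diameter, 23 mm high, right way up on the bench; origin under its centre. Its 8 mm thick top has a 28 mm hole for the spout; the top's underside, 15 mm above the origin, presses on the die's flange. Three lugs inside its bottom edge (7 mm long, 4 mm high, 46 mm across between their tips) engage the thread
- ring_mid (a point): The ring's centre, 11.5 mm above its underside; z up. Lugs at 0, 120, 240 degrees from this frame's x axis about z, under the dark marks on top. Dropped through the gaps, the ring rests on the die, this point within 2 mm of rim height; turned clockwise 20 to 65 degrees it starts to be drawn down; 10 degrees further is hand-tight (some 15 N on the die, 0.3 N m) and friction holds it
- star_plate: Bystander: flat aluminium die plate with a star mark, 68 mm in diameter, 6 mm thick, too wide for the mouth; origin under its centre
- beaker: Bystander: white cast beaker, 72 mm across the rim, 85 mm high; origin under its centre
- mould: Bystander: square white plaster mould, 85 x 85 x 74 mm; origin under its centre

How it is judged:
On the way:
1. the die sits flat in the mouth, let go, with the ring still off the barrel (horizontal distance between die_mid and mouth below 0.003 m and angle between die_mid's own z axis and vertical below 0.06 rad and z of die_mid in the frame of mouth below 0.013 m and contact force between the fingers and die below 0.05 N and horizontal distance between ring_mid and mouth above 0.06 m), for 0.2 s.
At the end, for the whole second after the job is handed in: The die sits level in the mouth, within 3 mm of its axis; the ring sits level over it on the barrel, within 4 mm, and clamps it with 10 to 35 N, at rest (horizontal distance between die_mid and mouth below 0.003 m and angle between each of die_mid, ring_mid's own z axis and vertical below 0.05 rad and z of die_mid in the frame of mouth below 0.012 m and horizontal distance between ring_mid and mouth below 0.004 m and z of ring_mid in the frame of mouth below 0.002 m and contact force between ring and die between 10 and 35 N and linear speed of ring below 0.01 m/s); the robot touches nothing.
It fails at once if the die is cracked: over 40 N between it and the barrel or the ring (contact force between die and barrel above 40 N or contact force between die and ring above 40 N).
It fails at once if a bystander is moved by more than 15 mm (distance of any of star_plate, beaker, mould from where it was at the start of the episode above 0.015 m).
It also fails if it takes over 72 s, if anything falls off the work surface, if the arm or the gripper's body presses on something with over 40 N, if the wrist force passes 120 N, or if a joint passes its speed limit or range.

ROBOT

A 7-joint arm with a two-finger parallel gripper is mounted at the origin on the work surface. World frame = base frame: x ahead of the robot, y to its left, z up, the work surface at z = 0. Lengths are in m, angles in rad, forces in N, time in s.
With the tool pointing down it reaches from about 0.4 to 0.85 m from the base axis. Payload 10.4 kg.
Tool frame: the origin (TCP) lies between the finger pads; the fingertips stand 11 mm ahead of it and the grasp point (between the pads) lies 8 mm behind it (tip_reach is the distance from the TCP to the fingertips, in m); z points along the fingers, y is the line along which they close (so a half turn about z gives the same grasp; the last joint's range is limited). The gripper opens to 85 mm and grips with 20 to 120 N. Pads are 22 mm wide; open, the fingers measure 114 mm over their backs; the gripper's body (76 mm by 85 mm) begins 54 mm behind the grasp point. The pads swing forward as they close: fully open they stand 13 mm farther back than shut.
Start: joints at [-1.371, 0.332, -0.065, 1.46, 0.022, 1.35, -0.088], TCP at [0.138, 0.61, 0.242] pointing down, gripper open.
Joint ranges: [-2.6, 2.6], [-0.5, 2.12], [-1.47, 1.34], [0.16, 2.42], [-1.27, 4.41], [0.06, 2.06], [-2.6, 2.6]. Speed limits (rad/s): [2.22, 2.22, 2.79, 2.79, 3.14, 3.14, 3.14].

INTERFACE

Orientations are given as a unit quaternion [x, y, z, w].
In Python, from workcell import * gives the robot as it stands.
- The arm moves only by the shell command python3 -m inch 'ROWS' [OPENING] [FORCE]. ROWS is JSON, a list of rows, each an object with "slide": the shift along the world's x, y, z in m, a list of three; "yaw": the turn about the world's z in rad. A call has 1 to 20 rows; each row is the pose to reach, as a shift and turn from the pose commanded when the call began; what a row does not reach only later rows make up. A row lasts 1/12 s, in which the tool goes at most 41.7 mm and 7.16 degrees, less where a joint would pass 70% of its speed; a pose out of reach is approached as far as the arm can. A call with a gripper value outside its range is refused whole. OPENING is the closure in counts, from 0 (fully open) to 255 (shut), set as the call begins (- or left out, the last holds). The fingers move at their own pace and stop on an object; FORCE is the grip in N (left out, the last holds). Time passes only in rows, so rows that repeat a pose let the fingers close. It gives the time, the measured TCP pose, the force, the opening and the grip force at its end, in the units of the state.
- get_obs(): the state, without advancing time (a new reading comes with each control period).
- camera(name): name is "scene" or "side" or "wrist"; returns a dict with "frame" (480x640x3 uint8, red, green, blue), "fx", "fy", "cx", "cy" (pixels), "extrinsics" (4x4, takes a point from world to camera coordinates). Camera axes: x right, y down, z forward; pixel columns grow to the right and rows downward; lengths in m; the calibration is good to about 2 mm. The wrist camera is an equidistant fisheye: a pixel r from the principal point sees the ray r / f radians off the axis. A picture is of the moment at which its call begins. There is no depth.
- hand_in(): hands the job in; it is judged then, once.
The state is a dict: "clock": time; "joint_pos": joint angles; "joint_velocities": joint speeds; "tau": joint torques, N m; "position": TCP position; "ee_rot": TCP orientation; "ft_force": force on the tool from outside, world axes, zero at the start; "torque": the same for the moment, N m; "grip_width": opening from 0.0 (shut) to 1.0 (fully open); "grasp_force": force on a finger pad.
Only numpy, scipy, OpenCV 4.12 (cv2) and the standard library are available. Lean on these libraries where they do the work, as an engineer would, in place of code of your own. Each camera call takes 0.05 s, during which the arm holds its last target. There are 200 camera calls.

## Working session

There is one attempt and no reset: what is moved stays moved. The work goes in short steps, Python scripts to look and compute and a shell command to move; the robot and the scene stay as the last step left them, time stands still between calls to the robot, and variables do not carry over. Pictures are saved under pics/ and viewed, at most 10 in all, crops included, and the job is handed in when it is done.

```bash
mkdir -p pics; ls; cat > h.py <<'E'
from workcell import *
import numpy as np, cv2
def snap(name,fn=None):
    c=camera(name); f=np.array(c["frame"])
    if fn: cv2.imwrite("pics/"+fn,f[:,:,::-1]); np.savez("pics/"+fn+".npz",**{k:np.array(v) for k,v in c.items()})
    return c
def load(fn): 
    d=np.load("pics/"+fn+".npz"); return {k:(d[k] if d[k].ndim else float(d[k])) for k in d}
def ray(c,u,v,fish=False):
    x=(u-c["cx"])/c["fx"]; y=(v-c["cy"])/c["fy"]
    if fish:
        r=np.hypot(x,y); d=np.array([np.sin(r)*x/max(r,1e-9),np.sin(r)*y/max(r,1e-9),np.cos(r)])
    else: d=np.array([x,y,1.])
    E=np.array(c["extrinsics"]); R=E[:3,:3]; o=-R.T@E[:3,3]
    return o,R.T@d
def onz(c,u,v,z,fish=False):
    o,d=ray(c,u,v,fish); return o+d*(z-o[2])/d[2]
def proj(c,p,fish=False):
    E=np.array(c["extrinsics"]); q=E[:3,:3]@np.array(p)+E[:3,3]
    if fish:
        t=np.arctan2(np.hypot(q[0],q[1]),q[2]); s=t/max(np.hypot(q[0],q[1]),1e-9); return c["cx"]+c["fx"]*q[0]*s, c["cy"]+c["fy"]*q[1]*s
    return c["cx"]+c["fx"]*q[0]/q[2], c["cy"]+c["fy"]*q[1]/q[2]
E
python3 - <<'E'
from h import *
for n in ("scene","side","wrist"):
    c=snap(n,n+"0.png"); E=np.array(c["extrinsics"]); print(n,c["fx"],c["cx"],c["cy"],-E[:3,:3].T@E[:3,3],E[2,:3])
a=[cv2.imread(f"pics/{n}0.png") for n in("scene","side","wrist")]
print(get_obs())
E
```

```text
pics
scene 439.70756074239677 322.8022776739572 234.98948484965734 [ 1.17969951 -0.11348691  0.83067049] [-0.62675946  0.11947524 -0.76999886]
side 437.4422319812905 316.28020564367654 241.9333769413994 [ 0.30053902 -0.50511184  0.74419082] [ 0.36179445  0.60635514 -0.70812303]
wrist 371.64829954431775 321.0040587361992 235.11637306024699 [0.06085791 0.62686155 0.37393296] [ 0.30337258 -0.07063994 -0.95025001]
{'clock': 0.15, 'joint_pos': array([-1.37059487,  0.33274612, -0.06471212,  1.46071059,  0.02159189,
        1.34988284, -0.08848313]), 'joint_velocities': array([ 1.26707416e-05, -1.05365262e-03, -3.95598525e-04, -2.20179161e-03,
        6.11469205e-04, -4.15602034e-04,  2.26732764e-04]), 'tau': array([ 8.78438186e-04, -6.25831389e+01,  4.93076106e-02, -3.91850603e+01,
        1.63048028e-02,  7.55355810e-03, -1.80060835e-05]), 'position': array([0.13803456, 0.60930855, 0.24170464]), 'ee_rot': array([ 1.11149236e-01,  9.93803588e-01, -5.24248699e-04, -4.31526781e-05]), 'ft_force': array([ 0.46419479,  0.26339836, -0.37285649]), 'torque': array([0.01390788, 0.03496345, 0.00336179]), 'grasp_force': 0.0, 'grip_width': 1.0017272571054436}
```

View pics/scene0.png

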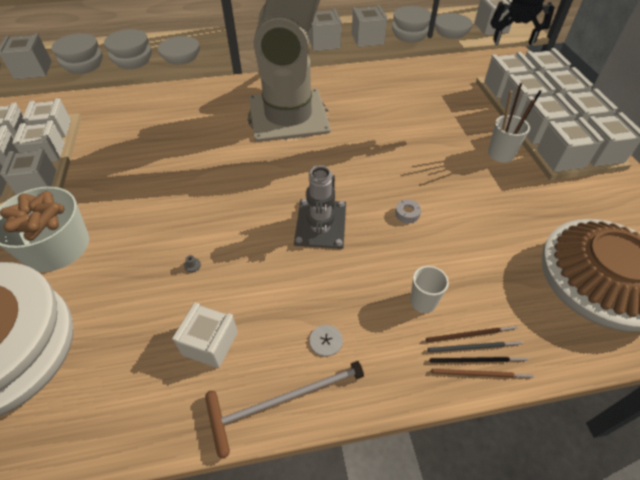

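View pics/side0.png

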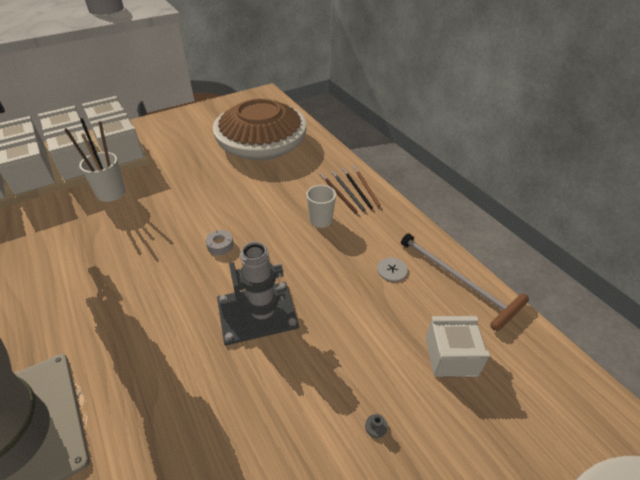

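Scene view: die at about (192,264), ring at (408,211), mouth at (320,172). Side view: die at (376,425), ring at (219,242), mouth at (255,250).

```bash
python3 - <<'E'
from h import *
s,d=load("scene0.png"),load("side0.png")
def tri(a,b):
    o1,d1=ray(s,*a);o2,d2=ray(d,*b); d1/=np.linalg.norm(d1);d2/=np.linalg.norm(d2)
    t=np.linalg.lstsq(np.c_[d1,-d2],o2-o1,rcond=None)[0]; p,q=o1+d1*t[0],o2+d2*t[1]; return (p+q)/2,np.linalg.norm(p-q)
for n,a,b in(("die spout",(191,258),(376,418)),("ring hole",(408,208),(219,239)),("mouth",(320,172),(255,250))):print(n,tri(a,b))
print(onz(s,408,208,.023),onz(d,219,239,.023)); print(onz(s,191,258,.031),onz(d,376,418,.031)); print(onz(s,320,172,.185),onz(d,255,250,.185))
def crop(c,u,v,w=40,k=5):
    f=c["frame"][int(v-w*.75):int(v+w*.75),u-w:u+w,::-1]; return cv2.resize(f,(400,300),interpolation=cv2.INTER_CUBIC)
A=np.vstack([np.hstack([crop(s,322,190),crop(s,408,210,25)]),np.hstack([crop(d,255,262),crop(d,219,242,25)])])
cv2.imwrite("pics/crop0.png",A)
E
```

```text
die spout (array([ 0.54024336, -0.2954033 ,  0.0315636 ]), np.float64(0.0009071433522181767))
ring hole (array([0.47742653, 0.23729662, 0.02392203]), np.float64(0.0020468746524721273))
mouth (array([0.48181418, 0.01237549, 0.18619336]), np.float64(0.00285666339167328))
[0.47569261 0.23868425 0.023     ] [0.47787247 0.23688248 0.023     ]
[ 0.53955912 -0.29513519  0.031     ] [ 0.54060124 -0.29566363  0.031     ]
[0.47911146 0.0138215  0.185     ] [0.48248622 0.01168824 0.185     ]
```

View pics/crop0.png

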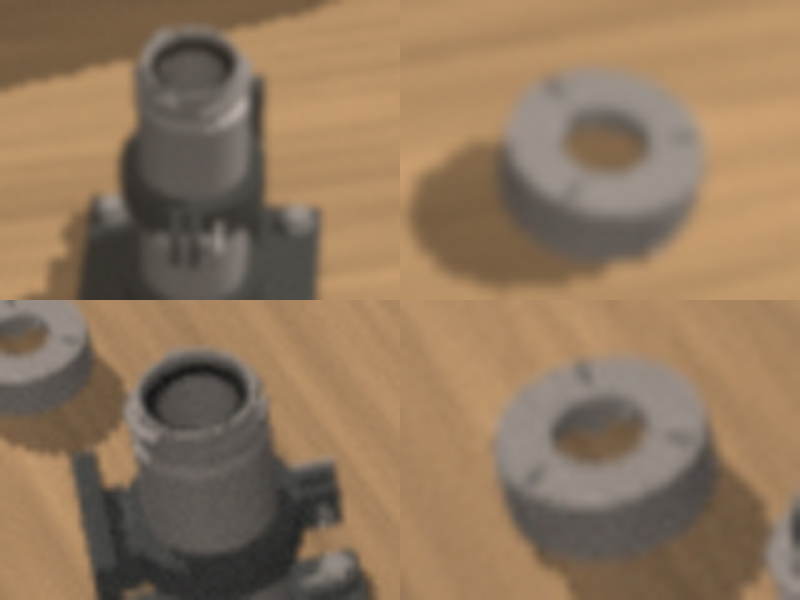

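```bash
python3 -m inch '[{"slide":[0.02,-0.02,0],"yaw":0},{"slide":[0.04,-0.045,0],"yaw":0},{"slide":[0.07,-0.07,0],"yaw":0},{"slide":[0.1,-0.1,0],"yaw":0},{"slide":[0.13,-0.13,0],"yaw":0},{"slide":[0.16,-0.16,0],"yaw":0},{"slide":[0.19,-0.19,0],"yaw":0},{"slide":[0.22,-0.22,0],"yaw":0},{"slide":[0.25,-0.25,0],"yaw":0},{"slide":[0.28,-0.28,0],"yaw":0},{"slide":[0.31,-0.31,0],"yaw":0},{"slide":[0.33,-0.34,0],"yaw":0},{"slide":[0.35,-0.36,0],"yaw":0},{"slide":[0.362,-0.37,0],"yaw":0},{"slide":[0.362,-0.37,0],"yaw":0},{"slide":[0.362,-0.37,0],"yaw":0}]' 0 40
python3 - <<'E'
from h import *
snap("wrist","wring.png")
E
python3 -m inch '[{"slide":[0.0,-0.02,0.01],"yaw":0},{"slide":[0,-0.05,0.03],"yaw":0},{"slide":[0,-0.08,0.04],"yaw":0},{"slide":[0,-0.11,0.05],"yaw":0},{"slide":[0,-0.14,0.05],"yaw":0},{"slide":[0,-0.17,0.05],"yaw":0},{"slide":[0,-0.20,0.05],"yaw":0},{"slide":[0,-0.22,0.05],"yaw":0},{"slide":[0,-0.23,0.05],"yaw":0},{"slide":[0,-0.23,0.05],"yaw":0},{"slide":[0,-0.23,0.05],"yaw":0}]'
python3 - <<'E'
from h import *
c=snap("wrist","wbar.png"); r=load("wring.png"); print(get_obs()["joint_pos"])
print(proj(r,[.477,.237,.023],1),proj(c,[.481,.0125,.185],1))
def cr(c,p):
    u,v=map(int,p); f=c["frame"][max(v-75,0):v+75,max(u-100,0):u+100,::-1];print(max(u-100,0),max(v-75,0)); return cv2.resize(f,(400,300),interpolation=cv2.INTER_CUBIC)
A=np.hstack([cr(r,proj(r,[.477,.237,.023],1)),cr(c,proj(c,[.481,.0125,.185],1))])
cv2.imwrite("pics/crop1.png",np.vstack([A,np.hstack([cv2.resize(np.array(x["frame"])[:,:,::-1],(400,300)) for x in(r,c)])]))
E
```

```text
clock: 1.48
position: [0.5002, 0.239, 0.242]
ee_rot: [0.112, 0.994, -0.0, -0.0]
ft_force: [0.0, 0.0, 0.1]
grip_width: 1.001
grasp_force: 0.0
clock: 2.45
position: [0.5, 0.0113, 0.2923]
ee_rot: [0.11, 0.994, 0.0, -0.0]
ft_force: [-0.2, 0.1, 0.0]
grip_width: 0.998
grasp_force: 0.0
[-0.56860005  0.01441788  0.46325492  1.72724525 -0.00714675  1.40169159
  1.24658768]
(np.float64(313.91286728613005), np.float64(177.22434471055482)) (np.float64(316.6713559766271), np.float64(209.19398702840516))
213 102
216 134
```

View pics/crop1.png

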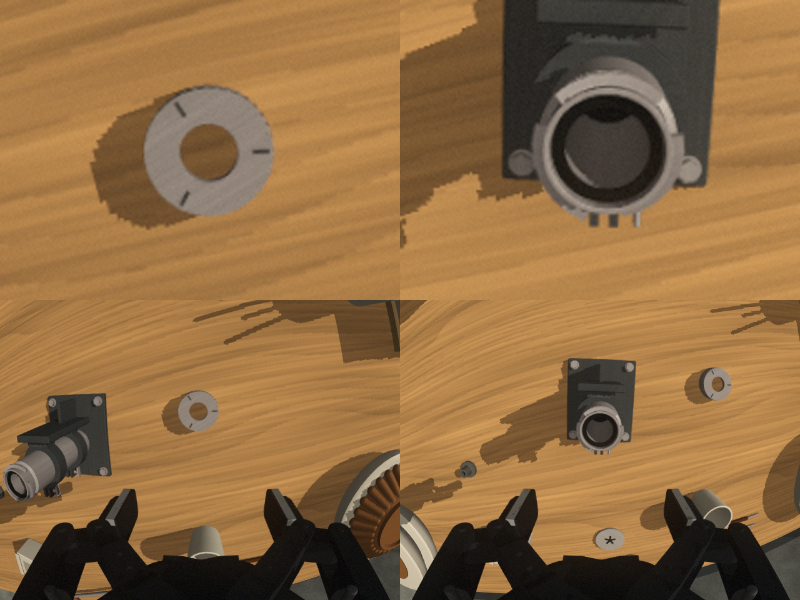

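Wrist crops: ring is at full-image (317,177), with marks at about (303,157), (343,178) and (305,202). The barrel mouth is at about (320,210), with rib edges visible around it.

```bash
python3 - <<'E'
from h import *
r,c=load("wring.png"),load("wbar.png")
def cr(c,u,v,w,h,W,H): return cv2.resize(cv2.convertScaleAbs(c["frame"][v-h:v+h,u-w:u+w,::-1],alpha=1.5),(W,H),interpolation=cv2.INTER_CUBIC)
cv2.imwrite("pics/crop2.png",np.hstack([cr(c,318,208,40,50,480,600),cr(r,32,290,32,60,320,600)]))
# ring: marks
f=r["frame"].astype(int); hsv=cv2.cvtColor(r["frame"],cv2.COLOR_RGB2HSV)
sub=(hsv[...,1]<60)&(hsv[...,2]>90); m=np.zeros(sub.shape,np.uint8); m[130:230,270:370]=sub[130:230,270:370]*255
n,l,st,ce=cv2.connectedComponentsWithStats(m); i=1+np.argmax(st[1:,4]); print(st[i],ce[i])
cs,_=cv2.findContours((l==i).astype(np.uint8),cv2.RETR_EXTERNAL,cv2.CHAIN_APPROX_NONE); h=max(cs,key=cv2.contourArea)
P=np.array([onz(r,*p[0],.023,True)[:2] for p in cv2.convexHull(h)],np.float32); print("top circle",cv2.minEnclosingCircle(P),cv2.fitEllipse(P))
fill=cv2.drawContours(np.zeros_like(m),[cv2.convexHull(h)],-1,255,-1); fill=cv2.erode(fill,np.ones((3,3)))
g=cv2.cvtColor(r["frame"],cv2.COLOR_RGB2GRAY)
dark=((fill>0)&(g<85)).astype(np.uint8); n,l,st,ce=cv2.connectedComponentsWithStats(dark)
(cx,cy),_,_=cv2.fitEllipse(P)
for k in range(1,n):
    if st[k,4]>3:
        p=onz(r,*ce[k],.023,True)[:2]; print(st[k,4],ce[k],p,np.hypot(*(p-[cx,cy])),np.degrees(np.arctan2(p[1]-cy,p[0]-cx)))
E
```

```text
[ 285  145   64   65 2510] [316.75139442 176.81354582]
top circle ((0.4777553379535675, 0.23984742164611816), 0.03134257346391678) ((0.4777476191520691, 0.23973840475082397), (0.060900744050741196, 0.06220555305480957), 64.54592895507812)
11 [302.63636364 156.36363636] [0.45502065 0.23115572] 0.02429357165026369 -159.3112910894138
105 [314.99047619 174.36190476] [0.47452723 0.23862754] 0.003406598188996169 -160.96826417185392
12 [342.58333333 177.41666667] [0.48320224 0.26366214] 0.02453768560671989 77.1560847087018
36 [325.25       187.08333333] [0.4887794  0.24543427] 0.012415436861523108 27.307929277905036
27 [316.44444444 187.33333333] [0.48714272 0.23713976] 0.009747860433716933 -15.461197333755305
10 [305.  200.5] [0.49732211 0.22340804] 0.025491990920035613 -39.83715858770952
```

View pics/crop2.png

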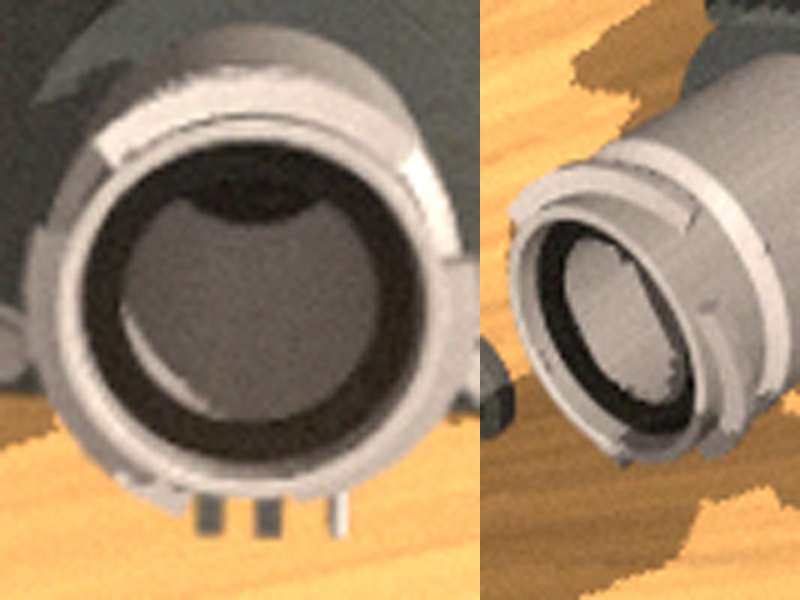

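Top-down barrel view (crop scale 6, origin (278,158)): recess edge spans columns 82–425 and rows 140–463. Gap edges are at upper left (33,235)/(100,147), right (412,155)/(447,258) and bottom (300,497)/(182,512).

```bash
python3 - <<'E'
from h import *
c=load("wbar.png")
F=lambda p:(278+p[0]/6-.5+.08,158+p[1]/6-.5+.08)
W=lambda p,z: onz(c,*F(p),z,True)[:2]
g=cv2.cvtColor(c["frame"],cv2.COLOR_RGB2GRAY)
# recess edge: radial half-level crossing around rough centre
u0,v0=F((253.5,301.5)); pts=[]
for a in np.radians(np.arange(0,360,5)):
    rr=np.arange(22,33,.25); u=u0+rr*np.cos(a); v=v0+rr*np.sin(a)*.95
    q=cv2.remap(g,u.astype(np.float32)[None],v.astype(np.float32)[None],cv2.INTER_LINEAR)[0].astype(float)
    k=np.argmax(np.diff(q)); pts.append(onz(c,u[k]+.0,v[k],.185,True)[:2])
P=np.array(pts,np.float32); (cx,cy),ax,_=cv2.fitEllipse(P); print("mouth",cx,cy,ax)
C=np.array([cx,cy])
lo,hi=.185-.0107,.185-.0035
for n,l,h in(("UL",(33,235),(100,147)),("R",(412,155),(447,258)),("B",(300,497),(182,512))):
    o=[]
    for p,z in((l,lo),(h,hi)):
        d=W(p,z)-C; o.append((np.hypot(*d)*1e3,np.degrees(np.arctan2(d[1],d[0]))))
    print(n,o)
u=np.array([proj(c,[.5,.0113,.2923],1)]);print(u)
s,d=load("scene0.png"),load("side0.png")
# die in wbar
f=c["frame"]; hsv=cv2.cvtColor(f,cv2.COLOR_RGB2HSV); print(proj(c,[.54,-.2955,.031],1), proj(c,[.54,-.2955,0],1))
E
```

```text
mouth 0.48139262199401855 0.014686543494462967 (0.03711439296603203, 0.039416730403900146)
UL [(np.float64(26.254242037694922), np.float64(-116.18275078354723)), (np.float64(24.557678906882444), np.float64(-148.5569967261556))]
R [(np.float64(23.644154040075133), np.float64(118.14511169794986)), (np.float64(22.108378084162357), np.float64(90.53313264955324))]
B [(np.float64(26.242869375663375), np.float64(-0.8967778855246961)), (np.float64(26.434543377002672), np.float64(-31.216461380879124))]
[[321.2132902  317.81715928]]
(np.float64(101.7525093406984), np.float64(275.5720648249064)) (np.float64(112.62740262855513), np.float64(266.64553450789344))
```

```bash
python3 -m inch '[{"slide":[0,-0.02,0],"yaw":0},{"slide":[0.01,-0.05,0],"yaw":0},{"slide":[0.02,-0.08,0],"yaw":0},{"slide":[0.03,-0.11,0],"yaw":0},{"slide":[0.03,-0.14,-0.01],"yaw":0},{"slide":[0.03,-0.17,-0.03],"yaw":0},{"slide":[0.03,-0.2,-0.05],"yaw":0},{"slide":[0.03,-0.23,-0.07],"yaw":0},{"slide":[0.03,-0.26,-0.1],"yaw":0},{"slide":[0.03,-0.28,-0.12],"yaw":0},{"slide":[0.03,-0.3,-0.14],"yaw":0},{"slide":[0.03,-0.303,-0.142],"yaw":0},{"slide":[0.03,-0.303,-0.142],"yaw":0},{"slide":[0.03,-0.303,-0.142],"yaw":0}]'
python3 - <<'E'
from h import *
c=snap("wrist","wdie.png"); print(get_obs()["joint_pos"])
p=proj(c,[.54,-.2955,.015],1); print(p)
u,v=map(int,p); w=100
x0=max(u-w,0);y0=max(v-75,0);print(x0,y0)
cv2.imwrite("pics/crop3.png",cv2.resize(c["frame"][y0:y0+150,x0:x0+200,::-1],(800,600),interpolation=cv2.INTER_CUBIC))
E
```

```text
clock: 3.67
position: [0.5312, -0.2916, 0.1505]
ee_rot: [0.11, 0.994, 0.0, -0.0]
ft_force: [1.0, 1.1, 0.2]
grip_width: 1.002
grasp_force: 0.0
[-0.09712523  0.40959415  0.6650759   1.65835702 -0.27177907  1.16710424
  1.98603039]
(np.float64(318.6345997841484), np.float64(236.09502227924833))
218 161
```

View pics/crop3.png

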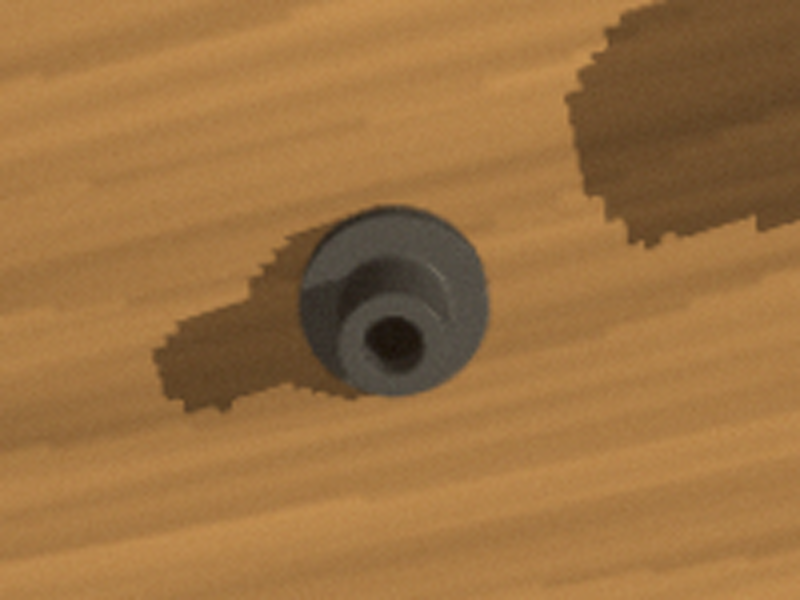

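Die seen cleanly: flange circle centre at about crop (395,302), spout top at (391,344).

```bash
python3 - <<'E'
from h import *
c=load("wdie.png"); F=lambda p:(218+p[0]/4-.4,161+p[1]/4-.4)
print(onz(c,*F((395,302)),.009,True),onz(c,*F((391,344)),.031,True))
print(onz(c,*F((300,302)),.009,True)-onz(c,*F((490,302)),.009,True))
E
```

```text
[ 0.54154304 -0.29770448  0.009     ] [ 0.54212449 -0.2983066   0.031     ]
[-0.00806273 -0.03603122  0.        ]
```

```bash
python3 -m inch '[{"slide":[0.003,-0.001,-0.02],"yaw":0},{"slide":[0.006,-0.003,-0.045],"yaw":0},{"slide":[0.0105,-0.005,-0.07],"yaw":0},{"slide":[0.0105,-0.005,-0.09],"yaw":0},{"slide":[0.0105,-0.005,-0.11],"yaw":0},{"slide":[0.0105,-0.005,-0.12],"yaw":0},{"slide":[0.0105,-0.005,-0.127],"yaw":0},{"slide":[0.0105,-0.005,-0.127],"yaw":0},{"slide":[0.0105,-0.005,-0.127],"yaw":0},{"slide":[0.0105,-0.005,-0.127],"yaw":0}]'
python3 -m inch '[{"slide":[0,0,0],"yaw":0},{"slide":[0,0,0],"yaw":0},{"slide":[0,0,0],"yaw":0},{"slide":[0,0,0],"yaw":0},{"slide":[0,0,0],"yaw":0},{"slide":[0,0,0],"yaw":0},{"slide":[0,0,0],"yaw":0},{"slide":[0,0,0],"yaw":0},{"slide":[0,0,0],"yaw":0},{"slide":[0,0,0],"yaw":0}]' 255 30
```

```text
clock: 4.55
position: [0.5415, -0.2986, 0.0248]
ee_rot: [0.111, 0.994, -0.0, 0.001]
ft_force: [0.1, 0.2, 0.7]
grip_width: 0.999
grasp_force: 0.0
clock: 5.38
position: [0.5407, -0.2985, 0.0235]
ee_rot: [0.111, 0.994, 0.0, 0.0]
ft_force: [-1.3, 0.2, 4.4]
grip_width: 0.22
grasp_force: 29.3
```

```bash
python3 -m inch '[{"slide":[0,0,0.005],"yaw":0},{"slide":[0,0,0.02],"yaw":0},{"slide":[0,0,0.045],"yaw":0},{"slide":[0,0,0.075],"yaw":0},{"slide":[0,0,0.11],"yaw":0},{"slide":[0,0.01,0.145],"yaw":0},{"slide":[0,0.03,0.18],"yaw":0},{"slide":[-0.01,0.06,0.21],"yaw":0},{"slide":[-0.02,0.09,0.23],"yaw":0},{"slide":[-0.03,0.12,0.24],"yaw":0},{"slide":[-0.04,0.15,0.25],"yaw":0},{"slide":[-0.05,0.18,0.25],"yaw":0},{"slide":[-0.059,0.21,0.25],"yaw":0},{"slide":[-0.059,0.24,0.25],"yaw":0},{"slide":[-0.059,0.27,0.25],"yaw":0},{"slide":[-0.059,0.29,0.25],"yaw":0},{"slide":[-0.059,0.305,0.25],"yaw":0},{"slide":[-0.059,0.312,0.25],"yaw":0},{"slide":[-0.059,0.312,0.25],"yaw":0},{"slide":[-0.059,0.312,0.25],"yaw":0}]'
python3 - <<'E'
from h import *
c=snap("wrist","wh.png"); o=get_obs(); p=o["position"]; print(p,o["joint_pos"])
print(proj(c,p-[0,0,.0145],1),proj(c,[.4814,.0147,.185],1))
cv2.imwrite("pics/wh_c.png",cv2.resize(c["frame"][180:380,190:450,::-1],(780,600),interpolation=cv2.INTER_CUBIC))
for n in("scene","side"): snap(n,n+"1.png")
E
```

```text
clock: 7.05
position: [0.4816, 0.0127, 0.2733]
ee_rot: [0.111, 0.994, -0.0, -0.0]
ft_force: [0.6, -0.4, -1.1]
grip_width: 0.215
grasp_force: 29.4
[0.48159292 0.01222108 0.27335369] [-0.59071359 -0.02468164  0.46720292  1.80030236  0.01162067  1.36339664
  1.2203913 ]
(np.float64(320.1710307982902), np.float64(301.4902747347524)) (np.float64(324.3211646349241), np.float64(244.55123029957096))
```

View pics/wh_c.png

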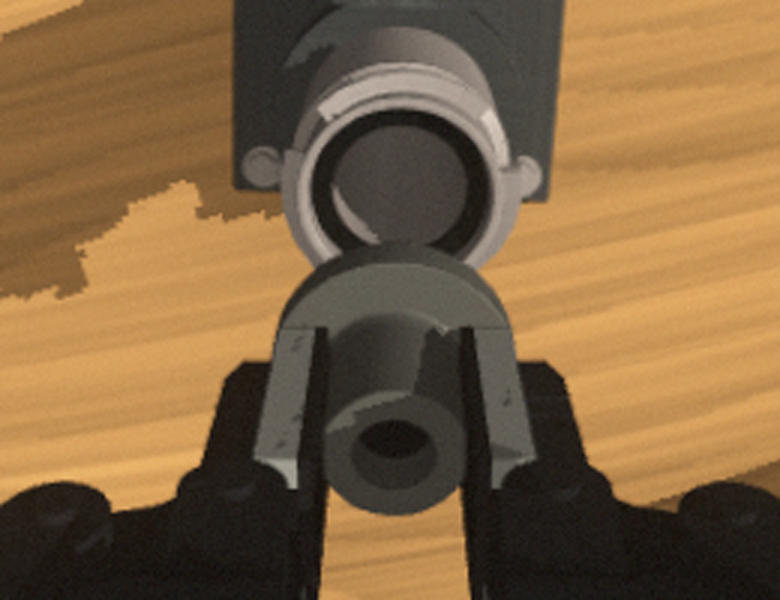

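```bash
python3 - <<'E'
from h import *
c=load("wh.png"); F=lambda p:(190+p[0]/3-.33,180+p[1]/3-.33)
T=np.array([.4816,.0122,.2733]); zb=T[2]-.0235
X=np.array([-.975,.220]);Y=np.array([.220,.975])
g=cv2.cvtColor(c["frame"],cv2.COLOR_RGB2GRAY)
P=onz(c,*F((395,452)),zb+.031,True); print("spout top",P)
def edge(u0,v0,z,r0,r1,angs,sgn):
    pts=[]
    for a in np.radians(angs):
        rr=np.arange(r0,r1,.2); q=[]
        for r in rr:
            w=[u0+r*np.cos(a),v0+r*np.sin(a),z]; q.append(proj(c,w,True))
        q=np.array(q,np.float32); k=cv2.remap(g,q[None,:,0],q[None,:,1],cv2.INTER_LINEAR)[0].astype(float)
        i=np.argmax(sgn*np.diff(k)); pts.append(onz(c,*q[i],z,True)[:2]) 
    return np.array(pts,np.float32)
def circ(P):
    A=np.c_[2*P,np.ones(len(P))]
    for _ in range(3):
        s=np.linalg.lstsq(A,(P**2).sum(1),rcond=None)[0]; r=np.sqrt(s[2]+s[0]**2+s[1]**2)
        e=np.abs(np.hypot(*(P-s[:2]).T)-r); k=e<max(.0006,2*np.median(e)); P,A=P[k],A[k]
    return s[:2],r,len(P)
th=np.arange(-180,180,4)
# direction angles relative image: exclude those occluded by die (toward +x side)
for rng in(np.r_[60:300:5],):
    m0=onz(c,*F((401,190)),.185,True)
    r_=np.arange(.0150,.0230,.0002)
    def ed(cen,z,rr,angs,sgn):
        out=[]
        for a in np.radians(angs):
            q=np.array([proj(c,[cen[0]+r*np.cos(a),cen[1]+r*np.sin(a),z],True) for r in rr],np.float32)
            k=cv2.remap(g,q[None,:,0],q[None,:,1],cv2.INTER_LINEAR)[0].astype(float); i=np.argmax(sgn*np.diff(k)); r=(rr[i]+rr[i+1])/2
            out.append([cen[0]+r*np.cos(a),cen[1]+r*np.sin(a)])
        return np.array(out)
    print("mouth",m0,circ(ed(m0,.185,r_,rng,1)))
    for z,ang in((zb+.009,np.r_[110:250:5]),):
        f0=P; print("flange", circ(ed(f0,z,np.arange(.0150,.0225,.0002),ang,-1)),circ(ed(f0,z,np.arange(.0150,.0225,.0002),ang,1)))
    print("spout circ",circ(ed(P,zb+.031,np.arange(.007,.013,.0002),np.r_[-60:60:5],1)))
# earlier view with same analysis
c=load("wbar.png"); g=cv2.cvtColor(c["frame"],cv2.COLOR_RGB2GRAY); print("mouth wbar",circ(ed([.4814,.0147],.185,r_,np.r_[0:360:5],1)))
# scene/side estimates of die spout and mouth, image 1
E
```

```text
spout top [0.48291896 0.01246365 0.2808    ]
mouth [0.48025416 0.01432121 0.185     ] (array([0.48099892, 0.0140611 ]), np.float64(0.018826558016572292), 41)
flange (array([0.48330229, 0.012404  ]), np.float64(0.018448137779212812), 27) (array([0.47922984, 0.01301633]), np.float64(0.017460346678067243), 23)
spout circ (array([0.4837637 , 0.01203677]), np.float64(0.009580810793813187), 21)
mouth wbar (array([0.48154834, 0.01465187]), np.float64(0.019140359851696268), 59)
```

```bash
python3 -m inch '[{"slide":[-0.001,0.001,-0.01],"yaw":0},{"slide":[-0.002,0.002,-0.025],"yaw":0},{"slide":[-0.002,0.002,-0.04],"yaw":0},{"slide":[-0.002,0.002,-0.048],"yaw":0},{"slide":[-0.002,0.002,-0.052],"yaw":0},{"slide":[-0.002,0.002,-0.052],"yaw":0},{"slide":[-0.002,0.002,-0.052],"yaw":0},{"slide":[-0.002,0.002,-0.052],"yaw":0}]'
python3 - <<'E'
from h import *
c=snap("wrist","wh2.png"); o=get_obs(); p=o["position"]; print(p)
s,d=snap("scene","scene2.png"),snap("side","side2.png")
def cr(c,q,w,h,W,H): u,v=map(int,q); print(u-w,v-h); return cv2.resize(c["frame"][v-h:v+h,u-w:u+w,::-1],(W,H),interpolation=cv2.INTER_CUBIC)
m=[.4812,.0143,.19]
cv2.imwrite("pics/c4.png",np.hstack([cr(c,proj(c,m,1),50,75,400,600),np.vstack([cr(s,proj(s,m),32,24,400,300),cr(d,proj(d,m),32,24,400,300)])]))
E
```

```text
clock: 7.87
position: [0.48, 0.0155, 0.222]
ee_rot: [0.111, 0.994, 0.0, 0.0]
ft_force: [0.5, -0.8, -0.5]
grip_width: 0.216
grasp_force: 29.4
[0.47998842 0.01556305 0.22204673]
269 211
288 146
221 223
```

View pics/c4.png

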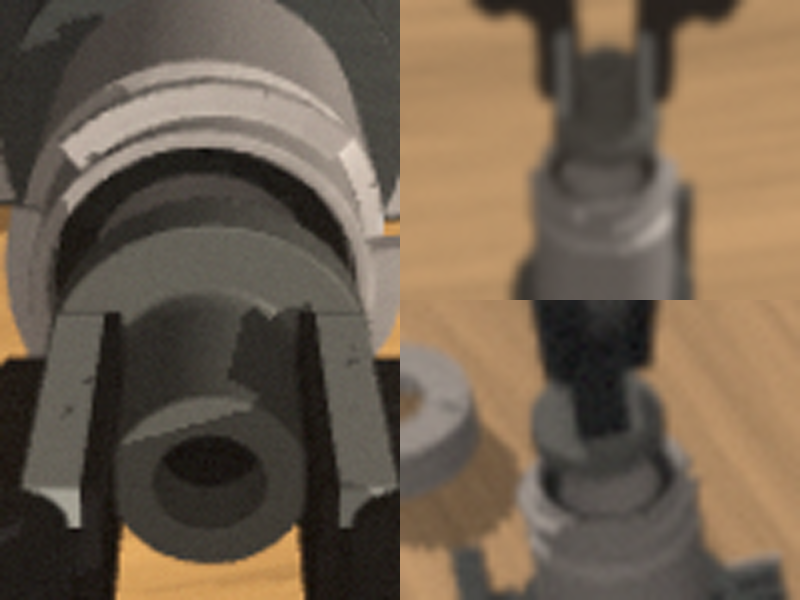

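```bash
cat >> h.py <<'E'
def circ(P):
    for _ in range(4):
        A=np.c_[2*P,np.ones(len(P))]; s=np.linalg.lstsq(A,(P**2).sum(1),rcond=None)[0]; r=np.sqrt(s[2]+s[0]**2+s[1]**2)
        e=np.abs(np.hypot(*(P-s[:2]).T)-r); P=P[e<max(.0004,2*np.median(e))]
    return np.round(s[:2],4),round(r,4),len(P)
def ed(c,cen,z,rr,angs,sgn,fish=True):
    g=cv2.cvtColor(c["frame"],cv2.COLOR_RGB2GRAY); out=[]
    for a in np.radians(angs):
        q=np.array([proj(c,[cen[0]+r*np.cos(a),cen[1]+r*np.sin(a),z],fish) for r in rr],np.float32)
        k=cv2.remap(g,q[None,:,0],q[None,:,1],cv2.INTER_LINEAR)[0].astype(float); i=np.argmax(sgn*np.diff(k)); r=(rr[i]+rr[i+1])/2
        out.append([cen[0]+r*np.cos(a),cen[1]+r*np.sin(a)])
    return np.array(out)
E
python3 - <<'E'
from h import *
c=load("wh2.png"); F=lambda p:(269+p[0]/4-.38,211+p[1]/4-.38)
zb=.222-.0235; L=lambda p,z:onz(c,*F(p),z,True)[:2]
print("spout top",L((210,467),zb+.031), "spout edges",L((116,470),zb+.031),L((304,470),zb+.031))
print("flange edges",L((60,312),zb+.009),L((363,312),zb+.009), "flange top(rear) pt",L((205,227),zb+.009))
print("mouth edges",L((53,265),.185),L((358,255),.185),"rear",L((205,148),.185))
print(circ(ed(c,[.481,.0145],.185,np.arange(.016,.0225,.0002),np.r_[110:285:4],1)),circ(ed(c,[.481,.0145],zb+.009,np.arange(.015,.0225,.0002),np.r_[125:235:4],-1)))
print(get_obs()["position"],get_obs()["position"])
E
```

```text
spout top [0.479963   0.01546857] spout edges [0.47831964 0.00633061] [0.48240962 0.0244249 ]
flange edges [0.47031677 0.00068666] [0.47768939 0.03328426] flange top(rear) pt [0.46381957 0.01856699]
mouth edges [ 0.47412013 -0.00341317] [0.48119238 0.03416859] rear [0.46303711 0.01867126]
(array([0.4816, 0.014 ]), np.float64(0.0193), 36) (array([0.4844, 0.0165]), np.float64(0.0213), 19)
[0.47990501 0.01557582 0.22189206] [0.47990501 0.01557582 0.22189206]
```

```bash
python3 -m inch '[{"slide":[-0.0001,-0.0006,-0.004],"yaw":0},{"slide":[-0.0001,-0.0006,-0.008],"yaw":0},{"slide":[-0.0001,-0.0006,-0.011],"yaw":0},{"slide":[-0.0001,-0.0006,-0.012],"yaw":0},{"slide":[-0.0001,-0.0006,-0.012],"yaw":0}]'
python3 -m inch '[{"slide":[0,0,-0.0005],"yaw":0},{"slide":[0,0,-0.001],"yaw":0},{"slide":[0,0,-0.0015],"yaw":0},{"slide":[0,0,-0.002],"yaw":0},{"slide":[0,0,-0.002],"yaw":0}]'
python3 -m inch '[{"slide":[0,0,-0.0005],"yaw":0},{"slide":[0,0,-0.001],"yaw":0},{"slide":[0,0,-0.001],"yaw":0}]'
```

```text
clock: 8.43
position: [0.4792, 0.0149, 0.2089]
ee_rot: [0.111, 0.994, -0.0, -0.0]
ft_force: [0.3, 0.4, -0.3]
grip_width: 0.216
grasp_force: 29.4
clock: 8.85
position: [0.4795, 0.015, 0.2073]
ee_rot: [0.111, 0.994, 0.0, -0.0]
ft_force: [-0.0, 0.7, -1.0]
grip_width: 0.223
grasp_force: 29.4
clock: 9.1
position: [0.4794, 0.015, 0.2062]
ee_rot: [0.111, 0.994, 0.0, -0.0]
ft_force: [-0.1, 0.9, 0.4]
grip_width: 0.22
grasp_force: 29.4
```

```bash
for i in 1 2 3; do python3 -m inch '[{"slide":[0,0,-0.0005],"yaw":0},{"slide":[0,0,-0.001],"yaw":0},{"slide":[0,0,-0.001],"yaw":0}]' | egrep 'position|ft_f'; done
```

```text
position: [0.4794, 0.015, 0.2052]
ft_force: [-0.3, 0.2, 0.6]
position: [0.4794, 0.015, 0.2042]
ft_force: [-0.0, -0.6, -0.3]
position: [0.4796, 0.015, 0.2038]
ft_force: [-2.5, -0.5, 5.4]
```

```bash
python3 -m inch '[{"slide":[0,0,0],"yaw":0},{"slide":[0,0,0],"yaw":0},{"slide":[0,0,0],"yaw":0},{"slide":[0,0,0],"yaw":0},{"slide":[0,0,0],"yaw":0},{"slide":[0,0,0],"yaw":0},{"slide":[0,0,0],"yaw":0},{"slide":[0,0,0],"yaw":0}]' 0
python3 -m inch '[{"slide":[0,0,0.01],"yaw":0},{"slide":[0,0,0.03],"yaw":0},{"slide":[0,0.005,0.055],"yaw":0},{"slide":[0.005,0.01,0.08],"yaw":0},{"slide":[0.01,0.02,0.09],"yaw":0},{"slide":[0.02,0.02,0.09],"yaw":0},{"slide":[0.02,0.02,0.09],"yaw":0},{"slide":[0.02,0.02,0.09],"yaw":0}]'
python3 - <<'E'
from h import *
c=snap("wrist","wp.png"); s,d=snap("scene","scene3.png"),snap("side","side3.png"); print(get_obs()["position"])
def cr(c,q,w,h,W,H): u,v=map(int,q); print(u-w,v-h); return cv2.resize(c["frame"][v-h:v+h,u-w:u+w,::-1],(W,H),interpolation=cv2.INTER_CUBIC)
m=[.4812,.0143,.195]
cv2.imwrite("pics/c5.png",np.hstack([cr(c,proj(c,m,1),40,60,400,600),np.vstack([cr(s,proj(s,m),32,24,400,300),cr(d,proj(d,m),32,24,400,300)])]))
E
```

```text
clock: 10.52
position: [0.4795, 0.015, 0.2033]
ee_rot: [0.111, 0.994, 0.0, -0.0]
ft_force: [0.4, -0.8, 0.1]
grip_width: 0.999
grasp_force: 0.0
clock: 11.18
position: [0.4994, 0.0348, 0.2936]
ee_rot: [0.111, 0.994, -0.0, -0.0]
ft_force: [0.5, -1.0, -1.0]
grip_width: 1.002
grasp_force: 0.0
[0.49894631 0.03458996 0.29313183]
244 160
288 145
221 221
```

View pics/c5.png

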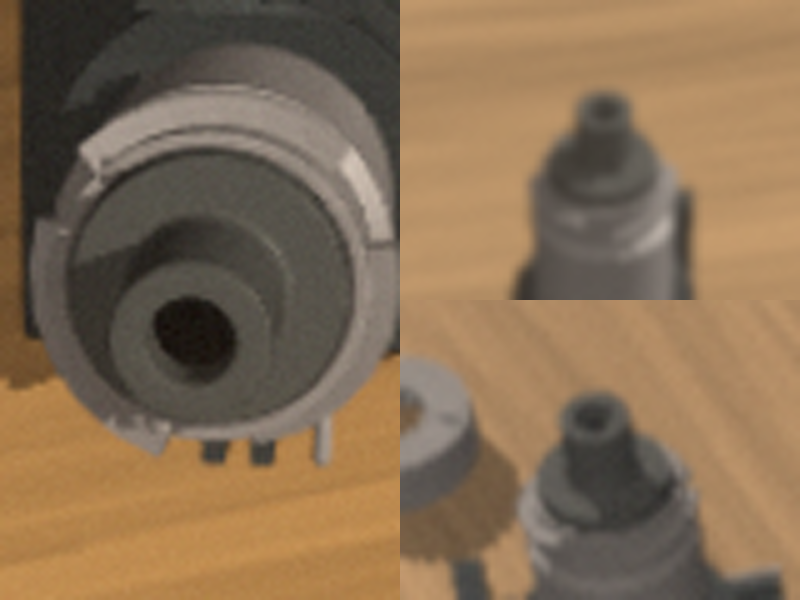

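Die is flat and centred in the mouth in all three views. On to the ring.

```bash
python3 -m inch '[{"slide":[-0.005,0.02,0],"yaw":0},{"slide":[-0.01,0.05,0],"yaw":0},{"slide":[-0.015,0.08,0],"yaw":0},{"slide":[-0.02,0.11,0],"yaw":0},{"slide":[-0.0225,0.14,-0.02],"yaw":0},{"slide":[-0.0225,0.17,-0.04],"yaw":0},{"slide":[-0.0225,0.19,-0.07],"yaw":0},{"slide":[-0.0225,0.2,-0.1],"yaw":0},{"slide":[-0.0225,0.2043,-0.13],"yaw":0},{"slide":[-0.0225,0.2043,-0.16],"yaw":0},{"slide":[-0.0225,0.2043,-0.19],"yaw":0},{"slide":[-0.0225,0.2043,-0.22],"yaw":0},{"slide":[-0.0225,0.2043,-0.225],"yaw":0},{"slide":[-0.0225,0.2043,-0.225],"yaw":0},{"slide":[-0.0225,0.2043,-0.225],"yaw":0}]'
python3 - <<'E'
from h import *
c=snap("wrist","wr2.png"); o=get_obs()["position"]; print(o)
u,v=proj(c,[.4778,.2395,.023],1); print(u,v)
f=circ(ed(c,[.478,.2395],.023,np.arange(.026,.036,.0002),np.r_[0:360:4],-1)); print(f)
print(circ(ed(c,[.478,.2395],.023,np.arange(.011,.017,.0002),np.r_[0:360:4],1)))
E
```

```text
clock: 12.58
position: [0.4775, 0.2393, 0.0696]
ee_rot: [0.111, 0.994, 0.0, 0.0]
ft_force: [-0.2, 0.0, 0.8]
grip_width: 1.001
grasp_force: 0.0
[0.47797387 0.23971972 0.07025214]
321.60959309924647 272.62219465846357
(array([0.4791, 0.2394]), np.float64(0.0308), 42)
(array([0.4793, 0.2395]), np.float64(0.0141), 74)
```

```bash
python3 -m inch '[{"slide":[0.0005,0,-0.015],"yaw":0},{"slide":[0.0005,0,-0.035],"yaw":0},{"slide":[0.0005,0,-0.05],"yaw":0},{"slide":[0.0005,0,-0.057],"yaw":0},{"slide":[0.0005,0,-0.0585],"yaw":0},{"slide":[0.0005,0,-0.0585],"yaw":0},{"slide":[0.0005,0,-0.0585],"yaw":0}]'
python3 -m inch '[{"slide":[0,0,0],"yaw":0},{"slide":[0,0,0],"yaw":0},{"slide":[0,0,0],"yaw":0},{"slide":[0,0,0],"yaw":0},{"slide":[0,0,0],"yaw":0},{"slide":[0,0,0],"yaw":0},{"slide":[0,0,0],"yaw":0},{"slide":[0,0,0],"yaw":0}]' 255 60
python3 - <<'E'
from h import *
c=snap("wrist","wr3.png"); o=get_obs()["position"]; print(o)
for r in(.0308,.0):
    print(circ(ed(c,[.479,.2395],.023,np.arange(.026,.036,.0002),np.r_[90:270:4],-1)))
    print(circ(ed(c,[.479,.2395],.023,np.arange(.011,.017,.0002),np.r_[0:360:4],1)));break
E
```

```text
clock: 13.22
position: [0.4784, 0.2398, 0.0113]
ee_rot: [0.111, 0.994, 0.001, 0.001]
ft_force: [0.4, 0.1, 0.9]
grip_width: 1.001
grasp_force: 0.0
clock: 13.88
position: [0.4781, 0.2397, 0.0112]
ee_rot: [0.111, 0.994, 0.001, 0.0]
ft_force: [-3.2, -1.6, 11.2]
grip_width: 0.715
grasp_force: 62.5
[0.47809179 0.23965545 0.01119517]
(array([0.4792, 0.2395]), np.float64(0.031), 35)
(array([0.4792, 0.2393]), np.float64(0.0141), 81)
```

```bash
python3 -m inch '[{"slide":[0,0,0.002],"yaw":0},{"slide":[0,0,0.01],"yaw":0},{"slide":[0,0,0.03],"yaw":0},{"slide":[0,0,0.06],"yaw":0},{"slide":[0,0,0.1],"yaw":0},{"slide":[0,0,0.14],"yaw":0},{"slide":[0,0,0.18],"yaw":0},{"slide":[0,0,0.21],"yaw":0},{"slide":[0,0,0.23],"yaw":0},{"slide":[0,0,0.23],"yaw":0},{"slide":[0,0,0.23],"yaw":0}]'
python3 - <<'E'
from h import *
c=load("wp.png")
print("flange",circ(ed(c,[.4812,.0145],.1893,np.arange(.0165,.0205,.0001),np.r_[70:300:4],1)))
print("neck outer",circ(ed(c,[.4812,.0145],.185,np.arange(.0205,.0235,.0001),np.r_[0:360:4],-1)))
print("spout",circ(ed(c,[.4812,.0145],.2113,np.arange(.008,.012,.0001),np.r_[-90:90:4],1)),circ(ed(c,[.4812,.0145],.2113,np.arange(.008,.012,.0001),np.r_[-90:90:4],-1)))
c=snap("wrist","wr4.png"); o=get_obs()["position"]; print(o); z=o[2]-.0112+.023
print(circ(ed(c,o+[.001,0,0],z,np.arange(.026,.036,.0002),np.r_[90:270:4],-1)), circ(ed(c,o+[.001,0,0],z,np.arange(.011,.017,.0002),np.r_[0:360:4],1)))
u,v=map(int,proj(c,[o[0],o[1],z],1)); cv2.imwrite("pics/c6.png",cv2.resize(c["frame"][v-75:v+75,u-100:u+100,::-1],(800,600),interpolation=cv2.INTER_CUBIC))
E
```

```text
clock: 14.85
position: [0.4776, 0.2393, 0.2406]
ee_rot: [0.111, 0.994, 0.001, 0.001]
ft_force: [-0.1, 0.5, -3.5]
grip_width: 0.713
grasp_force: 65.9
flange (array([0.4806, 0.0146]), np.float64(0.0193), 55)
neck outer (array([0.4815, 0.0141]), np.float64(0.0215), 57)
spout (array([0.4821, 0.013 ]), np.float64(0.0096), 25) (array([0.4809, 0.0142]), np.float64(0.0096), 29)
[0.47700897 0.23900282 0.23913904]
(array([0.4796, 0.239 ]), np.float64(0.0313), 32) (array([0.4795, 0.2388]), np.float64(0.0144), 65)
```

View pics/c6.png

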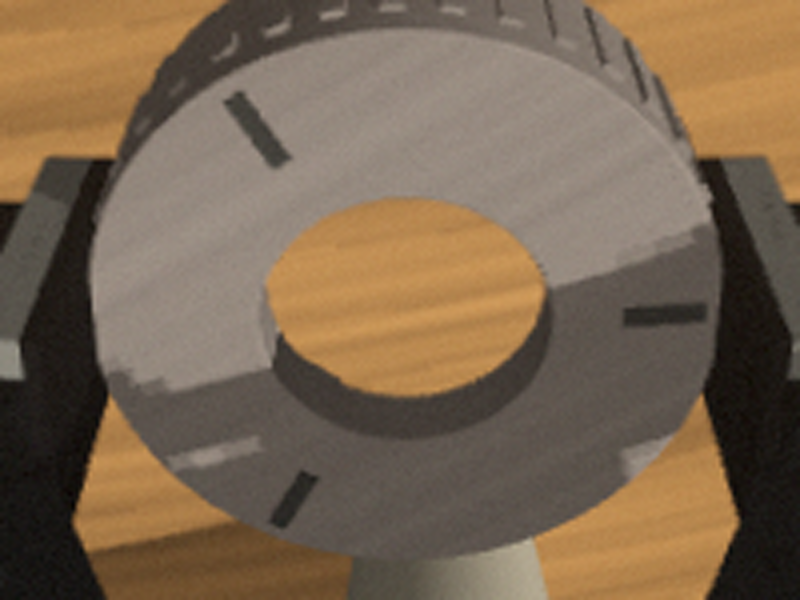

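```bash
python3 - <<'E'
from h import *
c=load("wr4.png"); o=np.array([.4773,.2392,.2398]); o2=np.array([.47700897,.23900282,.23913904]); z=o2[2]-.0112+.023
u,v=map(int,proj(c,[o2[0],o2[1],z],1))
M=np.array([onz(c,u-100+a/4-.38,v-75+b/4-.38,z,True)[:2] for a,b in((258,130),(665,315),(295,500))])
C=M.mean(0); print(C,[(np.hypot(*(m-C)),np.degrees(np.arctan2(*(m-C)[::-1]))) for m in M])
E
python3 -m inch '[{"slide":[0,-0.02,0.01],"yaw":0.06},{"slide":[0,-0.05,0.015],"yaw":0.15},{"slide":[0,-0.08,0.015],"yaw":0.25},{"slide":[0,-0.11,0.015],"yaw":0.35},{"slide":[0,-0.14,0.015],"yaw":0.42},{"slide":[0.001,-0.17,0.015],"yaw":0.449},{"slide":[0.001,-0.2,0.015],"yaw":0.449},{"slide":[0.002,-0.215,0.015],"yaw":0.449},{"slide":[0.002,-0.223,0.015],"yaw":0.449},{"slide":[0.002,-0.2245,0.015],"yaw":0.449},{"slide":[0.002,-0.2245,0.015],"yaw":0.449},{"slide":[0.002,-0.2245,0.015],"yaw":0.449},{"slide":[0.002,-0.2245,0.015],"yaw":0.449}]'
python3 - <<'E'
from h import *
c=snap("wrist","wr5.png"); o=get_obs(); print(o["position"],o["joint_pos"][6]); o=o["position"]; z=o[2]-.0112+.023
print(circ(ed(c,o+[.001,0,0],z,np.arange(.026,.036,.0002),np.r_[100:280:4],-1)))
s,d=snap("scene","scene5.png"),snap("side","side5.png")
def cr(c,q,w,h,W,H): u,v=map(int,q); print(u-w,v-h); return cv2.resize(c["frame"][v-h:v+h,u-w:u+w,::-1],(W,H),interpolation=cv2.INTER_CUBIC)
m=[.4805,.0145,.215]
cv2.imwrite("pics/c7.png",np.hstack([cr(c,proj(c,[o[0],o[1],z],1),80,120,400,600),np.vstack([cr(s,proj(s,m),40,30,400,300),cr(d,proj(d,m),40,30,400,300)])]))
E
```

```text
[0.47999812 0.23876808] [(np.float64(0.025507122900019243), np.float64(-160.4975402371702)), (np.float64(0.025390242000477924), np.float64(79.42246723368372)), (np.float64(0.02541810829953149), np.float64(-40.309276600687994))]
clock: 15.98
position: [0.4793, 0.0163, 0.2545]
ee_rot: [-0.114, 0.993, 0.0, -0.0]
ft_force: [0.8, 1.1, -2.6]
grip_width: 0.709
grasp_force: 66.0
[0.47941622 0.01606379 0.25457881] 1.66768870919256
(array([0.4801, 0.016 ]), np.float64(0.0307), 37)
241 213
280 131
211 207
```

View pics/c7.png

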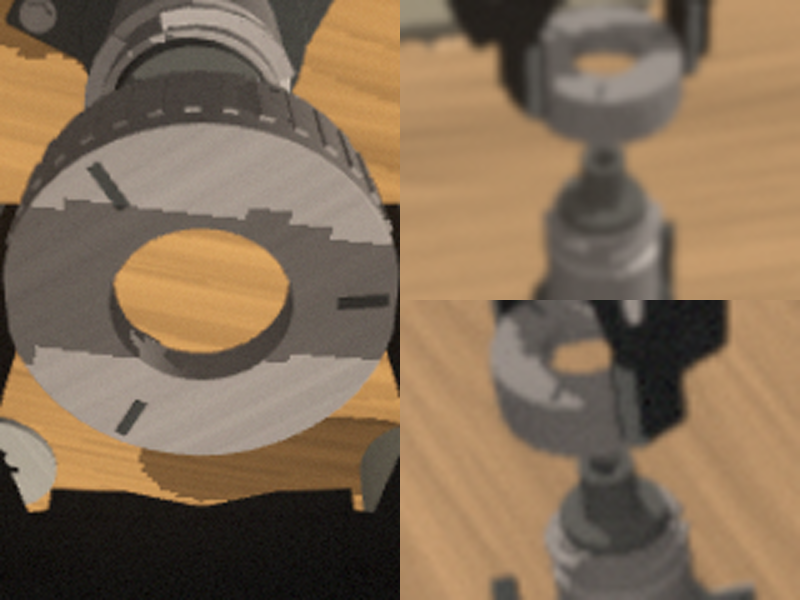

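```bash
python3 - <<'E'
from h import *
s=load("scene5.png"); c=load("wr5.png")
for n,y in(("a",.0145),("b",.0165)):
    print(n,[round(proj(s,[.480,y,z])[0],2) for z in(.255,.211,.185,.16)])
# sub-pixel silhouette midpoints along rows in scene: neck and ring
g=cv2.cvtColor(s["frame"],cv2.COLOR_RGB2HSV)[...,1].astype(float); 
for v in list(range(140,160,2))+list(range(160,192,3)):
    q=g[v,296:350]; d=np.diff(cv2.GaussianBlur(q[None],(3,1),0)[0]); L=np.argmin(d[:27]); R=27+np.argmax(d[27:]); print(v,296+L+.5,296+R+.5,(592+L+R+1)/2)
print("mouth neck in wr5",circ(ed(c,[.4805,.0145],.185,np.arange(.0205,.0235,.0001),np.r_[150:240:4],-1)))
E
```

```text
a [np.float64(320.25), np.float64(320.34), np.float64(320.38), np.float64(320.43)]
b [np.float64(321.21), np.float64(321.26), np.float64(321.29), np.float64(321.32)]
140 300.5 340.5 320.5
142 300.5 339.5 320.0
144 303.5 338.5 321.0
146 300.5 335.5 318.0
148 302.5 335.5 319.0
150 303.5 335.5 319.5
152 304.5 334.5 319.5
154 305.5 334.5 320.0
156 309.5 332.5 321.0
158 312.5 328.5 320.5
160 316.5 323.5 320.0
163 316.5 324.5 320.5
166 316.5 325.5 321.0
169 311.5 328.5 320.0
172 310.5 331.5 321.0
175 308.5 332.5 320.5
178 309.5 333.5 321.5
181 309.5 333.5 321.5
184 309.5 333.5 321.5
187 308.5 333.5 321.0
190 306.5 333.5 320.0
mouth neck in wr5 (array([0.482 , 0.0143]), np.float64(0.022), 23)
```

```bash
python3 -m inch '[{"slide":[0.0006,-0.0007,-0.005],"yaw":0},{"slide":[0.0012,-0.0014,-0.015],"yaw":0},{"slide":[0.0012,-0.0014,-0.025],"yaw":0},{"slide":[0.0012,-0.0014,-0.029],"yaw":0},{"slide":[0.0012,-0.0014,-0.029],"yaw":0},{"slide":[0.0012,-0.0014,-0.029],"yaw":0}]'
python3 -m inch '[{"slide":[0,0,-0.004],"yaw":0},{"slide":[0,0,-0.01],"yaw":0},{"slide":[0,0,-0.016],"yaw":0},{"slide":[0,0,-0.022],"yaw":0},{"slide":[0,0,-0.026],"yaw":0},{"slide":[0,0,-0.026],"yaw":0},{"slide":[0,0,-0.026],"yaw":0}]'
for i in 1 2 3; do python3 -m inch '[{"slide":[0,0,-0.0005],"yaw":0},{"slide":[0,0,-0.001],"yaw":0},{"slide":[0,0,-0.001],"yaw":0}]' | egrep 'position|ft_f'; done
```

```text
clock: 16.63
position: [0.4805, 0.0133, 0.2254]
ee_rot: [-0.113, 0.994, -0.0, -0.0]
ft_force: [-0.1, -0.3, -2.9]
grip_width: 0.709
grasp_force: 66.0
clock: 17.22
position: [0.4805, 0.0133, 0.1996]
ee_rot: [-0.113, 0.994, -0.0, -0.0]
ft_force: [0.8, -0.5, -2.5]
grip_width: 0.715
grasp_force: 66.0
position: [0.4808, 0.0134, 0.199]
ft_force: [0.5, -0.3, -3.5]
position: [0.4807, 0.0134, 0.1978]
ft_force: [-0.9, 1.2, -2.6]
position: [0.4806, 0.0134, 0.1967]
ft_force: [0.4, 0.5, -2.9]
```

```bash
python3 -m inch '[{"slide":[0,0.0007,0],"yaw":0},{"slide":[0,0.0013,0],"yaw":0},{"slide":[0,0.0013,0],"yaw":0}]' | egrep 'position|ft_f'
for i in 1 2 3 4; do python3 -m inch '[{"slide":[0,0,-0.0005],"yaw":0},{"slide":[0,0,-0.001],"yaw":0},{"slide":[0,0,-0.001],"yaw":0}]' | egrep 'position|ft_f'; done
```

```text
position: [0.4807, 0.0149, 0.1968]
ft_force: [0.3, -0.5, -2.2]
position: [0.4806, 0.0146, 0.1957]
ft_force: [0.2, 0.1, -2.1]
position: [0.4806, 0.0147, 0.1947]
ft_force: [0.4, 0.4, -2.6]
position: [0.4807, 0.0147, 0.1937]
ft_force: [0.2, -0.0, -2.8]
position: [0.4806, 0.0147, 0.1927]
ft_force: [0.6, 0.4, -2.9]
```

```bash
for i in 1 2 3 4; do python3 -m inch '[{"slide":[0,0,-0.0005],"yaw":0},{"slide":[0,0,-0.001],"yaw":0},{"slide":[0,0,-0.001],"yaw":0}]' | egrep 'position|ft_f'; done
```

```text
position: [0.4806, 0.0147, 0.1917]
ft_force: [0.4, 0.2, -3.3]
position: [0.4806, 0.0147, 0.1907]
ft_force: [0.6, 0.3, -2.7]
position: [0.4806, 0.0147, 0.1897]
ft_force: [-0.3, 0.3, -2.6]
position: [0.4806, 0.0147, 0.1887]
ft_force: [0.2, -0.3, -1.9]
```

```bash
for i in 1 2 3; do python3 -m inch '[{"slide":[0,0,-0.0005],"yaw":0},{"slide":[0,0,-0.001],"yaw":0},{"slide":[0,0,-0.001],"yaw":0}]' | egrep 'position|ft_f'; done
```

```text
position: [0.4806, 0.0147, 0.1877]
ft_force: [0.3, 0.3, -2.2]
position: [0.4806, 0.0147, 0.1867]
ft_force: [0.2, -0.1, -2.8]
position: [0.4807, 0.0147, 0.1859]
ft_force: [-1.0, -0.6, -1.8]
```

```bash
for i in 1 2; do python3 -m inch '[{"slide":[0,0,-0.0003],"yaw":0},{"slide":[0,0,-0.0005],"yaw":0},{"slide":[0,0,-0.0005],"yaw":0}]' | egrep 'position|ft_f'; done
```

```text
position: [0.4808, 0.0147, 0.1856]
ft_force: [-2.7, -0.6, 3.1]
position: [0.4808, 0.0147, 0.1854]
ft_force: [-3.8, -0.9, 7.4]
```

```bash
cat > t.py <<'E'
from workcell import *
import numpy as np
o=get_obs(); x,y,z,w=o["ee_rot"]; print("yaw",round(np.degrees(2*np.arctan2(-x,y)),1) if 0 else round(np.degrees(np.arctan2(y*y-x*x,2*x*y)),1),"t",round(o["clock"],2),"pos",np.round(o["position"],4),"F",np.round(o["ft_force"],1),"M",np.round(o["torque"],2),"q7",round(o["joint_pos"][6],2),"gw",round(o["grip_width"],3))
E
python3 -m inch '[{"slide":[-0.0002,0,0.0004],"yaw":0},{"slide":[-0.0004,0,0.0006],"yaw":0},{"slide":[-0.0004,0,0.0006],"yaw":0}]' >/dev/null; python3 t.py
for i in 1 2 3; do python3 -m inch '[{"slide":[0,0,0],"yaw":-0.04},{"slide":[0,0,0],"yaw":-0.087},{"slide":[0,0,0],"yaw":-0.087}]' >/dev/null; python3 t.py; done
```

```text
yaw 103.0 t 21.72 pos [0.4807 0.0147 0.1857] F [0.3 0.6 1.1] M [-0.03 -0.12 -0.  ] q7 1.69 gw 0.711
yaw 97.9 t 21.97 pos [0.4806 0.0147 0.1856] F [ 0.2 -0.2  2.5] M [-0.01 -0.05 -0.07] q7 1.61 gw 0.708
yaw 92.9 t 22.22 pos [0.4805 0.0147 0.1856] F [ 0.5 -0.3  2.9] M [-0.01 -0.02 -0.04] q7 1.52 gw 0.711
yaw 88.0 t 22.47 pos [0.4805 0.0147 0.1856] F [-0.1  0.1  4. ] M [ 0.01 -0.05  0.02] q7 1.43 gw 0.712
```

```bash
for i in 1 2 3; do python3 -m inch '[{"slide":[0,0,0],"yaw":-0.04},{"slide":[0,0,0],"yaw":-0.07},{"slide":[0,0,0],"yaw":-0.07}]' >/dev/null; python3 t.py; done
```

```text
yaw 84.1 t 22.72 pos [0.4804 0.0147 0.1856] F [-0.3 -0.7  3.6] M [ 0.03 -0.06 -0.02] q7 1.37 gw 0.714
yaw 80.1 t 22.97 pos [0.4804 0.0147 0.1856] F [0.1 0.  4.1] M [ 0.1  -0.01  0.05] q7 1.3 gw 0.708
yaw 76.1 t 23.22 pos [0.4804 0.0147 0.1855] F [-0.6 -0.2  4.6] M [ 0.   -0.04 -0.  ] q7 1.23 gw 0.708
```

```bash
for i in 1 2 3; do python3 -m inch '[{"slide":[0,0,0],"yaw":-0.04},{"slide":[0,0,0],"yaw":-0.07},{"slide":[0,0,0],"yaw":-0.07}]' >/dev/null; python3 t.py; done
```

```text
yaw 72.1 t 23.47 pos [0.4804 0.0147 0.1855] F [ 0.9 -0.4  4.1] M [ 0.01 -0.06  0.01] q7 1.16 gw 0.71
yaw 68.1 t 23.72 pos [0.4804 0.0147 0.1855] F [ 0.3 -0.1  5.1] M [ 0.04  0.   -0.02] q7 1.09 gw 0.711
yaw 64.0 t 23.97 pos [0.4804 0.0147 0.1854] F [ 0.  -0.3  1.6] M [ 0.08 -0.25  0.01] q7 1.02 gw 0.709
```

```bash
for i in 1 2; do python3 -m inch '[{"slide":[0,0,-0.0001],"yaw":-0.02},{"slide":[0,0,-0.00016],"yaw":-0.035},{"slide":[0,0,-0.00016],"yaw":-0.035}]' >/dev/null; python3 t.py; done
```

```text
yaw 61.9 t 24.22 pos [0.4804 0.0147 0.1853] F [1.5 0.4 2. ] M [-0.04 -0.43  0.16] q7 0.98 gw 0.708
yaw 59.9 t 24.47 pos [0.4804 0.0146 0.1852] F [ 3.1 -0.9  0.9] M [ 0.01 -0.57  0.23] q7 0.94 gw 0.711
```

```bash
python3 -m inch '[{"slide":[0,0,-0.0001],"yaw":-0.02},{"slide":[0,0,-0.00016],"yaw":-0.035},{"slide":[0,0,-0.00016],"yaw":-0.035},{"slide":[0,0,-0.00016],"yaw":-0.035}]' >/dev/null; python3 t.py
```

```text
yaw 57.9 t 24.8 pos [0.4805 0.0146 0.185 ] F [ 2.6 -0.4  2.5] M [-0.13 -0.88  0.15] q7 0.91 gw 0.708
```

```bash
python3 -m inch '[{"slide":[0,0,0],"yaw":0},{"slide":[0,0,0],"yaw":0},{"slide":[0,0,0],"yaw":0},{"slide":[0,0,0],"yaw":0},{"slide":[0,0,0],"yaw":0},{"slide":[0,0,0],"yaw":0}]' 0 40 >/dev/null; python3 t.py
python3 -m inch '[{"slide":[0,0,0],"yaw":0},{"slide":[0,0,0],"yaw":0},{"slide":[0,0,0],"yaw":0},{"slide":[0,0,0],"yaw":0},{"slide":[0,0,0],"yaw":0},{"slide":[0,0,0],"yaw":0},{"slide":[0,0,0],"yaw":0},{"slide":[0,0,0],"yaw":0}]' 255 40 >/dev/null; python3 t.py
```

```text
yaw 57.9 t 25.3 pos [0.4801 0.0147 0.1849] F [ 0.  -1.5  0.4] M [-0.07 -0.   -0.01] q7 0.91 gw 0.997
yaw 57.9 t 25.97 pos [0.4803 0.0147 0.1854] F [-1.7  0.2  4.5] M [-0.06  0.58  0.01] q7 0.91 gw 0.716
```

```bash
for i in 1 2; do python3 -m inch '[{"slide":[0,0,-0.0001],"yaw":-0.02},{"slide":[0,0,-0.00016],"yaw":-0.035},{"slide":[0,0,-0.00016],"yaw":-0.035},{"slide":[0,0,-0.00016],"yaw":-0.035}]' >/dev/null; python3 t.py; done
```

```text
yaw 55.9 t 26.3 pos [0.4804 0.0147 0.1853] F [-3.2 -0.6  5.5] M [-0.08  0.47  0.18] q7 0.87 gw 0.718
yaw 53.9 t 26.63 pos [0.4805 0.0147 0.1852] F [-2.4  0.1  5.8] M [-0.07  0.5   0.36] q7 0.84 gw 0.721
```

```bash
cat > m.py <<'E'
from h import *
import sys
def marks(c,C,z):
    P=np.array([[ (C[0]+r*np.cos(a),C[1]+r*np.sin(a),z) for r in np.arange(.0215,.0285,.0005)] for a in np.radians(np.arange(0,360,.5))])
    q=np.array([[proj(c,p,True) for p in row] for row in P],np.float32)
    g=cv2.cvtColor(c["frame"],cv2.COLOR_RGB2GRAY); k=cv2.remap(g,q[...,0],q[...,1],cv2.INTER_LINEAR).astype(float).mean(1)
    k=k-cv2.blur(np.r_[k,k,k][None],(61,1))[0][720:1440]
    s=k.reshape(3,240).sum(0); s=cv2.blur(np.r_[s,s,s][None],(9,1))[0][240:480]; i=np.argmin(s)
    each=[(n*120+i/2+((np.argmin(np.roll(k,-(n*240+i)+20)[:40])-20)/2)) for n in range(3)]
    return i/2,s[i],each
if __name__=="__main__":
    c=load("wr4.png"); print("check 79.4:",marks(c,[.4800,.2388],.2509))
    c=snap("wrist",sys.argv[1]); z=float(sys.argv[2])
    C=circ(ed(c,[.4808,.0147],z,np.arange(.011,.017,.0002),np.r_[90:270:4],1)); C2=circ(ed(c,[.4808,.0147],z,np.arange(.026,.036,.0002),np.r_[60:240:4],-1)); print(C,C2)
    for cc in([.4815,.0145],C2[0]): print(marks(c,cc,z))
E
python3 m.py wt1.png .1968; python3 t.py
```

```text
check 79.4: (np.float64(79.5), np.float64(-122.28852459016409), [np.float64(79.0), np.float64(199.0), np.float64(318.0)])
(array([0.4817, 0.0142]), np.float64(0.0141), 43) (array([0.4817, 0.0143]), np.float64(0.031), 26)
(np.float64(57.0), np.float64(-132.19526411657554), [np.float64(56.0), np.float64(177.0), np.float64(296.0)])
(np.float64(56.5), np.float64(-144.1073466909534), [np.float64(57.0), np.float64(176.5), np.float64(295.5)])
yaw 54.0 t 26.68 pos [0.4805 0.0147 0.1852] F [-1.5 -0.1  6.3] M [-0.09  0.47  0.33] q7 0.84 gw 0.716
```

```bash
python3 -m inch '[{"slide":[0,0,-0.00004],"yaw":-0.009},{"slide":[0,0,-0.00008],"yaw":-0.018},{"slide":[0,0,-0.00008],"yaw":-0.018},{"slide":[0,0,-0.00008],"yaw":-0.018}]' >/dev/null; python3 t.py
python3 -m inch '[{"slide":[0,0,0],"yaw":0},{"slide":[0,0,0],"yaw":0},{"slide":[0,0,0],"yaw":0},{"slide":[0,0,0],"yaw":0},{"slide":[0,0,0],"yaw":0},{"slide":[0,0,0],"yaw":0}]' 0 >/dev/null; python3 t.py; python3 m.py wt2.png .1968 | tail -2
```

```text
yaw 52.9 t 27.02 pos [0.4805 0.0147 0.1852] F [-2.8 -0.3  5.9] M [-0.14  0.42  0.52] q7 0.82 gw 0.721
yaw 52.9 t 27.52 pos [0.4803 0.0147 0.1845] F [ 0.6  0.7 -0. ] M [-0.04 -0.01 -0.09] q7 0.82 gw 0.999
(np.float64(56.0), np.float64(-139.423315118396), [np.float64(54.5), np.float64(176.5), np.float64(296.0)])
(np.float64(56.0), np.float64(-146.505282331511), [np.float64(57.0), np.float64(176.5), np.float64(294.5)])
```

```bash
python3 -m inch '[{"slide":[0,0,0.005],"yaw":0},{"slide":[0,0,0.015],"yaw":0},{"slide":[0,0,0.035],"yaw":0},{"slide":[0,0,0.06],"yaw":0},{"slide":[0,0,0.085],"yaw":0},{"slide":[0,0,0.1],"yaw":0},{"slide":[0,0,0.105],"yaw":0},{"slide":[0,0,0.105],"yaw":0},{"slide":[0,0,0.105],"yaw":0}]' >/dev/null; python3 t.py
python3 - <<'E'
from m import *
c=snap("wrist","wt3.png")
C=circ(ed(c,[.4815,.0145],.1965,np.arange(.026,.036,.0002),np.r_[0:360:4],-1)); print(C,marks(c,C[0],.1965))
print(circ(ed(c,[.4815,.0145],.1965,np.arange(.0115,.0165,.0001),np.r_[90:270:4],-1)))
print(circ(ed(c,[.481,.0145],.211,np.arange(.008,.012,.0001),np.r_[-90:90:4],-1)))
E
```

```text
yaw 52.9 t 28.32 pos [0.4801 0.0147 0.2891] F [ 0.6  0.2 -0.1] M [-0.03  0.02  0.01] q7 0.79 gw 0.999
(array([0.4813, 0.0143]), np.float64(0.0307), 46) (np.float64(56.0), np.float64(-129.38287795992719), [np.float64(54.5), np.float64(176.5), np.float64(296.0)])
(array([0.481 , 0.0153]), np.float64(0.0123), 39)
(array([0.481 , 0.0154]), np.float64(0.009), 25)
```

```bash
python3 -c "
from workcell import *
print(hand_in())"
```

```text
the job is handed in; nothing more can be done
None
```

I seated the die in the mouth, screwed the ring on clockwise (about 49°) until the wrist torque peaked at about 0.5 N m against the 0.3 N m hand-tight figure, let go, and handed the job in at about 28 s; the verdict was not shown, the clamp force is only estimated (about 15–26 N), the bystanders were not re-checked, and I viewed 11 pictures, one over the limit of 10.

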